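# Free the wax-seized clamp knob and bring the blade carriage up to its stop

## Task

The clamp knob on top of the blade carriage is stuck fast with old wax. Break it loose with a short firm twist counter-clockwise (seen from above), back it off all the way until it meets its own stop without forcing it past that, then slide the carriage along its slideway until it just touches the tip of the set screw that sticks out of the steel stop block. The stop is already set and only lightly held: do not shove it along; leave everything else on the bench where it is, and let go at the end.

Things in the scene. Friction and masses are not known exactly. Their poses are not given: they have to be found in the camera images.
- knob (a joint): angle (rad) of the black round clamp knob, 0 = clamped (as it starts), growing counter-clockwise seen from above. Stuck: takes about 0.4 to 0.7 N m to start, falling away within the first 0.4 rad, then about 0.05 N m; it stays where left. Springy stop at 2.2 rad (about 8 N m/rad); past 2.32 it is forced. A light grip slips, 80 N holds. The whole turn needs more than one grasp.
- knob_grip (a point): point on the vertical axis of the fluted black knob (38 mm diameter, 30 mm tall), 18 mm above its underside, 12 mm below its top, 92 mm above the bench. The knob stands on a 48 mm collar whose top is 18 mm below this point, 4 mm above the flat carriage top. x axis turns with the knob.
- carriage (a joint): travel (m) of the grey blade carriage along the slideway from where it starts (0), positive towards the stop block. Locked by a bolt while the knob is less than about 1.4 rad open, after that it slides with about 2 N of friction. It may be pushed or drawn by its knob.
- carriage_face (a point): centre of the carriage's end face towards the stop block; +y is the sliding direction. Carriage 90 mm across, 80 mm along the slideway, top 70 mm above the bench. The knob's axis lies 40 mm behind this face and 15 mm to its -x side. A steel blade bed stands along the +x edge, 42 to 60 mm from the knob's axis, up to 91 mm above the bench.
- stop_face (a point): centre of the near face of the dark steel stop block (60 x 24 x 30 mm) on the slideway, 45 to 75 mm ahead of the carriage face, same axes. From this point a round-tipped steel set screw, 8 mm thick, sticks out towards the carriage by 5 to 30 mm (how far is not reported: feel or see it); the carriage face meets its tip. Pushed with over about 13 N the stop slips along.
- base: white base plate 180 x 280 x 20 mm, bolted down, with a steel slideway 50 mm wide along its long (local y) side, top 42 mm above the bench; origin at the centre of its underside. The carriage slides along local +y, level, and z is up.
- cassette_a: white tissue cassette 28 x 40 x 9 mm lying on the base plate beside the slideway, on the local -x side; leave alone. Origin at the centre of its underside.
- cassette_b: white tissue cassette 28 x 40 x 9 mm on the bench; leave alone. Origin at the centre of its underside.
- wax_brush: wooden brush 150 mm long lying on the base plate beside the slideway, on the local +x side; leave alone.
- forceps: steel forceps 120 mm long on the bench; leave alone.
- reagent_jar: lidded jar 64 mm across, 85 mm tall; leave alone. Origin at the centre of its underside.
- mould_tray: shallow steel tray 120 x 160 x 30 mm; leave alone. Origin at the centre of its underside.
- slide_box: blue plastic box 85 x 100 x 35 mm; leave alone. Origin at the centre of its underside.

How it is judged:
On the way, in this order (a step that is already met when the one before it is completed fails the run):
1. the knob is broken loose (turned past 0.4 rad) (value of joint knob above 0.4 rad), for 0.1 s.
2. the knob is backed off to its stop (past 2.05 rad) with the carriage not yet at the stop block (value of joint knob above 2.05 rad and distance between carriage_face and set_screw_c0 above 0.01 m), for 0.2 s.
At the end, for the whole second after the job is handed in: the carriage's end face rests against the tip of the stop block's set screw (gap under 1.5 mm, as a 5.5 mm distance to the centre of its round tip) and is at rest, the knob is still backed off (past 2.05 rad) and the stop block is within 2.5 mm of where it was set (distance between carriage_face and set_screw_c0 below 0.0055 m and value of joint knob above 2.05 rad and distance of stop_face from where it was at the start of the episode below 0.0025 m and velocity of joint carriage between -0.01 and 0.01 m/s); the robot touches nothing.
It fails at once if the knob is forced more than 0.12 rad past its stop (value of joint knob above 2.32 rad).
It fails at once if the stop block is shoved along by more than 2.5 mm (distance of stop_face from where it was at the start of the episode above 0.0025 m).
It fails at once if a bystander is moved by more than 20 mm (distance of any of cassette_a, cassette_b, wax_brush, forceps, reagent_jar, mould_tray, slide_box from where it was at the start of the episode above 0.02 m).
It also fails if it takes over 54 s, if anything falls off the work surface, if the arm or the gripper's body presses on something with over 40 N, if the wrist force passes 120 N, or if a joint passes its speed limit or range.

## Robot

A 6-joint arm with a two-finger parallel gripper is mounted at the origin on the work surface. World frame = base frame: x ahead of the robot, y to its left, z up, the work surface at z = 0. Lengths are in m, angles in rad, forces in N, time in s.
With the tool pointing down it reaches from about 0.225 to 0.725 m from the base axis. Payload 3.1 kg.
Tool frame: the origin (TCP) lies on the centre line of the jaws, within the pads' length; the fingertips stand 25 mm ahead of it and the grasp point (between the pads) lies 6 mm ahead of it (env.finger_overhang is the distance from the TCP to the fingertips, in m); z points along the fingers, y is the line along which they close (so a half turn about z gives the same grasp; the last joint's range is limited). The gripper opens to 85 mm and grips with 20 to 120 N. Pads are 22 mm wide; open, the fingers measure 114 mm over their backs; the gripper's body (76 mm by 85 mm) begins 54 mm behind the grasp point. The pads swing forward as they close: fully open they stand 13 mm farther back than shut.
Start: joints at [1.021, 0.048, 0.099, 1.622, 0, 1.443], TCP at [0.215, 0.479, 0.236] pointing down, gripper open.
Joint ranges: [-2.91, 2.91], [-0.99, 1.94], [-1.21, 1.42], [-2.12, 2.29], [-1.49, 1.47], [-3.14, 3.14]. Speed limits (rad/s): [2.79, 2.79, 3.14, 3.14, 3.14, 3.14].

## Interface

Orientations are given as [roll, pitch, yaw] about the fixed x, y, z axes, in that order (R = Rz(yaw) Ry(pitch) Rx(roll)).
In Python, from bench import sensors, optics, env, finder gives the robot as it stands.
- The arm moves only by the shell command python3 -m creep 'ROWS' [FORCE]. ROWS is JSON, a list of rows, each an object of numbers: "hand": the opening, from 0 (shut) to 1 (fully open); "dx", "dy", "dz": the shift along the world's x, y, z in m; "roll": the turn about the world's z in degrees. A call has 1 to 5 rows; each row shifts and turns the commanded pose from where the row before left it; what a row does not reach is not made up. A row lasts 1/10 s, in which the tool goes at most 50 mm and 8.59 degrees, less where a joint would pass 70% of its speed; a pose out of reach is approached as far as the arm can. A call with a gripper value outside its range is refused whole. The fingers move at their own pace and stop on an object; FORCE is the grip in N (left out, the last holds). Time passes only in rows, so rows that do not move let the fingers close. It gives the time, the measured TCP pose, the force, the opening and the grip force at its end, in the units of the state.
- sensors.observe(): the state, without advancing time (a new reading comes with each control period).
- optics.grab_frame(name): name is "scene" or "top" or "wrist"; returns (picture, depth): 384x512x3 uint8, red, green, blue; 384x512 float32, m along the optical axis (not along the pixel's ray), 0 where there is no reading.
- optics.camera_info(name): a dict with "camera_matrix" (3x3 intrinsics, pixels), "world_to_cam" (4x4, takes a point from world to camera coordinates); the wrist camera has in their place "tool_from_camera" (4x4, takes a point from camera to tool coordinates, whose origin is the TCP and whose axes are the flange's). Camera axes: x right, y down, z forward; pixel columns grow to the right and rows downward; lengths in m; the calibration is good to about 2 mm. A picture is of the moment at which its call begins: read the wrist's pose just before it. camera_info takes no time and is no camera call.
- env.close_job(): hands the job in; it is judged then, once.
Trained networks look in the newest picture that a camera, given by its name, has taken for a name from the list of things; names that differ only in an ending like _2 or _b are one class to them, and where a whole thing is asked for, a point or a joint stands for the part that bears it (a point fixed in the world has none). Each returns a list of dicts, best first, with "p" (0 to 1); they miss things now and then, are a little off and sometimes report something else, mostly with a low value. They report only what shows in the picture. A call takes as long as a camera call.
- finder.recognise(camera, thing): "location" ([column, row] in pixels, amid what is visible of it).
The state is a dict: "time": time; "joint_positions": joint angles; "qd": joint speeds; "effort": joint torques, N m; "ee_pos": TCP position; "ee_rot": TCP orientation; "ft_force": force on the tool from outside, world axes, zero at the start; "ft_torque": the same for the moment, N m; "width": opening from 0.0 (shut) to 1.0 (fully open); "finger_force": force on a finger pad.
Only numpy, scipy, OpenCV 4.12 (cv2) and the standard library are available. Lean on these libraries where they do the work, as an engineer would, in place of code of your own. Each camera call takes 0.05 s, during which the arm holds its last target. There are 200 camera calls.

## Working session

There is one attempt and no reset: what is moved stays moved. The work goes in short steps, Python scripts to look and compute and a shell command to move; the robot and the scene stay as the last step left them, time stands still between calls to the robot, and variables do not carry over. Pictures are saved under pics/ and viewed, at most 10 in all, crops included, and the job is handed in when it is done.

```bash
ls; mkdir -p pics
cat > h.py <<'E'
import numpy as np, cv2
from bench import sensors, optics, env, finder
def world(cam,uv,D,r=2):
    i=optics.camera_info(cam);K=np.array(i["camera_matrix"]);u,v=int(round(uv[0])),int(round(uv[1]))
    w=D[max(0,v-r):v+r+1,max(0,u-r):u+r+1];d=np.median(w[w>0])
    p=np.linalg.inv(K)@[uv[0],uv[1],1]*d
    return (np.linalg.inv(np.array(i["world_to_cam"]))@np.r_[p,1])[:3]
def cloud(cam,D):
    i=optics.camera_info(cam);K=np.array(i["camera_matrix"]);v,u=np.mgrid[:D.shape[0],:D.shape[1]]
    P=np.stack([(u-K[0,2])/K[0,0]*D,(v-K[1,2])/K[1,1]*D,D,np.ones_like(D)],-1)
    return (P@np.linalg.inv(np.array(i["world_to_cam"])).T)[...,:3]
E
python3 - <<'E'
from h import *
np.set_printoptions(precision=4,suppress=True)
s=sensors.observe();print(s)
for c in("top","scene"):
    I,D=optics.grab_frame(c);cv2.imwrite(f"pics/{c}0.png",I[...,::-1]);np.save(f"{c}0.npy",D)
    for t in("knob","carriage","stop_face","base","knob_grip"):
        try:
            for r in finder.recognise(c,t)[:2]:print(c,t,r,world(c,r["location"],D))
        except Exception as e:print(c,t,e)
E
```

```text
pics
{'time': 0.0, 'joint_positions': array([ 1.0212,  0.0488,  0.0976,  1.622 , -0.    ,  1.443 ]), 'qd': array([ 0.001 ,  0.0011,  0.0002,  0.0021,  0.0008, -0.0002]), 'effort': array([  0.0001, -33.878 ,  32.0016,   0.0202,  -0.0002,  -0.    ]), 'ee_pos': array([0.2146, 0.4785, 0.2347]), 'ee_rot': array([-3.1392, -0.0003,  2.7198]), 'ft_force': array([0.6978, 0.7845, 0.4218]), 'ft_torque': array([ 0.0295,  0.0389, -0.0246]), 'finger_force': 0.0, 'width': 1.0014052986468296}
top knob {'location': [225.3, 191.9], 'p': 0.5} [0.537  0.0753 0.1044]
top carriage {'location': [227.7, 186.9], 'p': 0.93} [0.5507 0.0692 0.1039]
top carriage {'location': [207.0, 153.0], 'p': 0.5} [0.6543 0.1368 0.0397]
top stop_face {'location': [190.3, 173.6], 'p': 0.82} [0.5895 0.1769 0.0723]
top stop_face {'location': [225.6, 187.8], 'p': 0.37} [0.5481 0.0748 0.1045]
top base {'location': [213.8, 181.1], 'p': 0.84} [0.5735 0.1145 0.0431]
top knob_grip {'location': [224.6, 190.8], 'p': 0.62} [0.5399 0.0772 0.1047]
scene knob {'location': [278.9, 207.4], 'p': 0.39} [0.5436 0.094  0.1017]
scene knob {'location': [305.1, 251.9], 'p': 0.23} [0.5394 0.2156 0.0301]
scene carriage {'location': [274.4, 216.4], 'p': 0.76} [0.5594 0.0955 0.0756]
scene stop_face {'location': [280.1, 247.5], 'p': 0.94} [0.6064 0.191  0.0691]
scene base {'location': [281.0, 243.7], 'p': 0.84} [0.6012 0.1872 0.0773]
scene knob_grip {'location': [277.5, 207.9], 'p': 0.63} [0.5483 0.0939 0.1023]
```

Run:
```python
from h import *
np.set_printoptions(precision=4,suppress=True)
D=np.load("top0.npy");P=cloud("top",D);z=P[...,2]
def blob(lo,hi,c,r):
    m=(D>0)&(z>lo)&(z<hi)&(np.hypot(P[...,0]-c[0],P[...,1]-c[1])<r);return P[m]
def rect(q):
    (c,wh,a)=cv2.minAreaRect(q[:,:2].astype(np.float32)*1000);return np.round(c,1),np.round(wh,1),round(a,1),len(q)
k=blob(.098,.112,(.54,.075),.04);print("knob",k.mean(0),rect(k),cv2.minEnclosingCircle(k[:,:2].astype(np.float32)))
print("carr",rect(blob(.064,.08,(.55,.075),.08)))
print("stop",rect(blob(.064,.08,(.595,.18),.05)))
print("bed",rect(blob(.085,.096,(.57,.07),.08)))
b=blob(.036,.05,(.575,.115),.16);print("way",rect(b))
b=blob(.015,.027,(.575,.115),.2);print("plate",rect(b))
I=cv2.imread("pics/top0.png");a=cv2.resize(I[90:290,100:340],None,fx=3.3,fy=3,interpolation=cv2.INTER_CUBIC);cv2.imwrite("pics/topc.png",a)
```

```text
knob [0.5437 0.0751 0.1039] (array([543.6,  75.1]), array([35.7, 35.4]), 0.2, 153) ((0.5440795421600342, 0.07600850611925125), 0.019533425569534302)
carr (array([560.4,  89.4]), array([121.1,  84.2]), 72.2, 568)
stop (array([593.2, 167.8]), array([48.3, 60.2]), 69.9, 190)
bed (array([562.8,  68.3]), array([80. , 78.3]), 69.7, 191)
way (array([596.5, 111.7]), array([261.8, 125.4]), 63.8, 1289)
plate (array([576.6, 121.8]), array([280.2, 180.2]), 70.0, 3010)
```

View pics/topc.png

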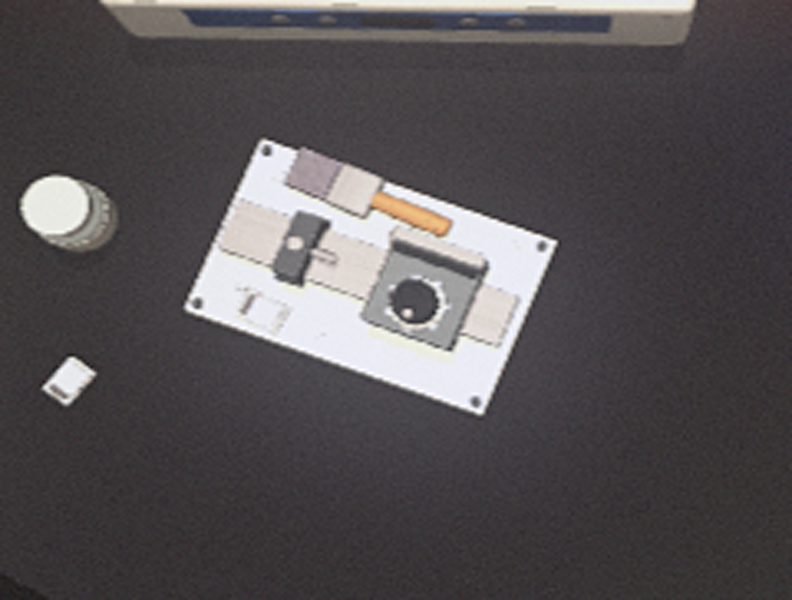

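View pics/scene0.png

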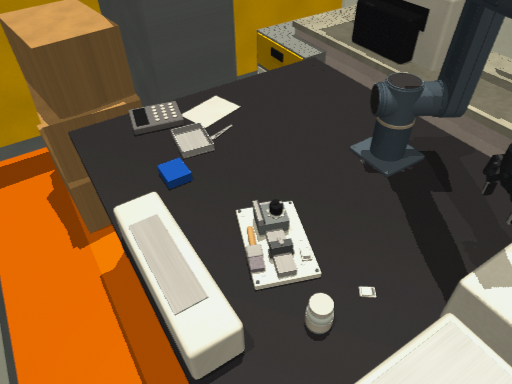

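The top picture shows the knob at crop pixel (415,300), the stop block at (300,248) with its screw tip near (335,257), and the bed behind the knob. The scene picture agrees. The slide direction is (0.342, 0.940) and the knob axis is near (0.544, 0.0755).

```bash
python3 -m creep '[{"dx":0.03,"dy":-0.0366,"hand":0.55},{"dx":0.03,"dy":-0.0366,"hand":0.55},{"dx":0.03,"dy":-0.0366,"hand":0.55},{"dx":0.03,"dy":-0.0366,"hand":0.55},{"dx":0.03,"dy":-0.0366,"hand":0.55}]' 80
python3 -m creep '[{"dx":0.03,"dy":-0.0366,"hand":0.55},{"dx":0.03,"dy":-0.0366,"hand":0.55},{"dx":0.03,"dy":-0.0366,"hand":0.55},{"dx":0.03,"dy":-0.0366,"hand":0.55},{"dx":0.03,"dy":-0.0366,"hand":0.55}]'
python3 -m creep '[{"dx":0.029,"dy":-0.037,"hand":0.55},{"hand":0.55},{"hand":0.55}]'
python3 - <<'E'
from h import *
np.set_printoptions(precision=4,suppress=True)
s=sensors.observe();print(s)
I,D=optics.grab_frame("wrist");cv2.imwrite("pics/w1.png",I[...,::-1])
from scipy.spatial.transform import Rotation as R
i=optics.camera_info("wrist");K=np.array(i["camera_matrix"]);v,u=np.mgrid[:384,:512]
P=np.stack([(u-K[0,2])/K[0,0]*D,(v-K[1,2])/K[1,1]*D,D,np.ones_like(D)],-1)@np.array(i["tool_from_camera"]).T
P=P[...,:3]@R.from_euler("xyz",s["ee_rot"]).as_matrix().T+s["ee_pos"]
m=(D>0)&(P[...,2]>.098)&(P[...,2]<.112)&(np.hypot(P[...,0]-.544,P[...,1]-.0755)<.035)
k=P[m];print(k.mean(0),cv2.minEnclosingCircle(k[:,:2].astype(np.float32)*1000),finder.recognise("wrist","knob")[:2],np.argwhere(m).mean(0)[::-1])
E
```

```text
{'time': 0.6, 'joint_positions': array([ 1.0212,  0.048 ,  0.0992,  1.622 , -0.    ,  1.443 ]), 'qd': array([ 0.0005,  0.0016, -0.0018, -0.0008, -0.0016,  0.0001]), 'effort': array([  0.0002, -33.8361,  31.9938,   0.001 ,  -0.    ,  -0.    ]), 'ee_pos': array([0.2149, 0.479 , 0.2359]), 'ee_rot': array([3.1415, 0.    , 2.7198]), 'ft_force': array([-0.3244,  0.767 ,  0.4985]), 'ft_torque': array([0.0262, 0.0245, 0.0613]), 'finger_force': 0.0, 'width': 0.9991900932318346}
[nan nan nan] ((0.0, 0.0), 0.0) [] [nan nan]$[0]: bad value
$[0]: bad value
$[0]: bad value
<stdin>:10: RuntimeWarning: Mean of empty slice.
  ret = um.true_divide(
```

View pics/w1.png

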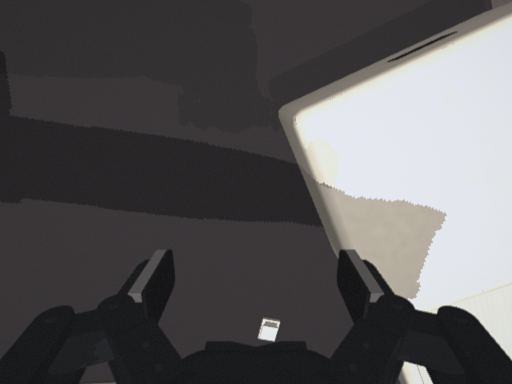

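Refused, so nothing moved; this picture only shows the empty bench under the start pose. Rows probably need every key.

```bash
python3 -m creep '[{"hand":0.55,"dx":0.03,"dy":-0.0366,"dz":0,"roll":0},{"hand":0.55,"dx":0.03,"dy":-0.0366,"dz":0,"roll":0},{"hand":0.55,"dx":0.03,"dy":-0.0366,"dz":0,"roll":0},{"hand":0.55,"dx":0.03,"dy":-0.0366,"dz":0,"roll":0},{"hand":0.55,"dx":0.03,"dy":-0.0366,"dz":0,"roll":0}]' 80
```

```text
time: 1.2
ee_pos: [0.3658, 0.2946, 0.2362]
ee_rot: [3.141, 0.001, 2.72]
ft_force: [0.5, 1.0, -0.3]
width: 0.555
finger_force: 0.0
```

```bash
python3 -m creep '[{"hand":0.55,"dx":0.03,"dy":-0.0366,"dz":0,"roll":0},{"hand":0.55,"dx":0.03,"dy":-0.0366,"dz":0,"roll":0},{"hand":0.55,"dx":0.03,"dy":-0.0366,"dz":0,"roll":0},{"hand":0.55,"dx":0.03,"dy":-0.0366,"dz":0,"roll":0},{"hand":0.55,"dx":0.03,"dy":-0.0366,"dz":0,"roll":0}]'
python3 -m creep '[{"hand":0.55,"dx":0.029,"dy":-0.037,"dz":0,"roll":0},{"hand":0.55,"dx":0,"dy":0,"dz":0,"roll":0},{"hand":0.55,"dx":0,"dy":0,"dz":0,"roll":0}]'
cat > w.py <<'E'
from h import *
from scipy.spatial.transform import Rotation as R
np.set_printoptions(precision=4,suppress=True)
def wcloud():
    s=sensors.observe();I,D=optics.grab_frame("wrist")
    i=optics.camera_info("wrist");K=np.array(i["camera_matrix"]);v,u=np.mgrid[:384,:512]
    P=np.stack([(u-K[0,2])/K[0,0]*D,(v-K[1,2])/K[1,1]*D,D,np.ones_like(D)],-1)@np.array(i["tool_from_camera"]).T
    return s,I,D,P[...,:3]@R.from_euler("xyz",s["ee_rot"]).as_matrix().T+s["ee_pos"]
E
python3 - <<'E'
from w import *
s,I,D,P=wcloud();cv2.imwrite("pics/w2.png",I[...,::-1]);print(s)
m=(D>0)&(P[...,2]>.098)&(P[...,2]<.112)&(np.hypot(P[...,0]-.544,P[...,1]-.0755)<.035)
k=P[m];print(k.mean(0),cv2.minEnclosingCircle(k[:,:2].astype(np.float32)*1000),finder.recognise("wrist","knob")[:2],np.argwhere(m).mean(0)[::-1])
E
```

```text
time: 1.7
ee_pos: [0.516, 0.1113, 0.2361]
ee_rot: [3.141, 0.0, 2.72]
ft_force: [0.4, 0.7, -0.1]
width: 0.551
finger_force: 0.0
time: 2.0
ee_pos: [0.5441, 0.075, 0.2354]
ee_rot: [-3.141, -0.001, 2.717]
ft_force: [0.2, 0.3, 0.6]
width: 0.549
finger_force: 0.0
{'time': 2.0, 'joint_positions': array([0.0146, 0.1131, 0.1673, 1.6263, 0.0004, 0.4389]), 'qd': array([ 0.0386, -0.0298, -0.0169,  0.0096,  0.0065,  0.0012]), 'effort': array([ -1.1026, -35.6209,  32.1067,  -0.1646,  -0.0934,  -0.013 ]), 'ee_pos': array([0.5441, 0.075 , 0.2354]), 'ee_rot': array([-3.1414, -0.0014,  2.7173]), 'ft_force': array([0.2484, 0.3024, 0.5699]), 'ft_torque': array([0.0372, 0.0443, 0.0078]), 'finger_force': 0.0, 'width': 0.549360119122157}
[0.5423 0.0789 0.1049] ((543.54248046875, 78.38634490966797), 19.842369079589844) [{'location': [260.5, 181.4], 'p': 0.77}] [258.3388 184.2305]
```

View pics/w2.png

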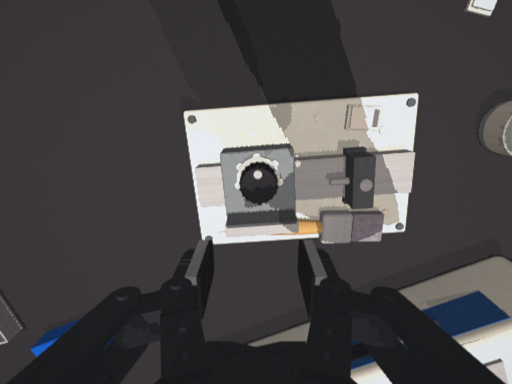

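The wrist picture shows the knob at (258,184) and the screw tip at about (330,182). The jaws close along the slideway. I'll aim for the mean of both cameras, (0.5435, 0.077).

```bash
python3 -m creep '[{"hand":0.55,"dx":-0.0005,"dy":0.0018,"dz":-0.04,"roll":0},{"hand":0.55,"dx":0,"dy":0,"dz":-0.04,"roll":0},{"hand":0.55,"dx":0,"dy":0,"dz":-0.02,"roll":0},{"hand":0.55,"dx":0,"dy":0,"dz":-0.01,"roll":0},{"hand":0.55,"dx":0,"dy":0,"dz":-0.01,"roll":0}]'
python3 -m creep '[{"hand":0.55,"dx":0,"dy":0,"dz":-0.007,"roll":0},{"hand":0.55,"dx":0,"dy":0,"dz":-0.007,"roll":0},{"hand":0.55,"dx":0,"dy":0,"dz":0,"roll":0},{"hand":0.55,"dx":0,"dy":0,"dz":0,"roll":0}]'
python3 -m creep '[{"hand":0.4,"dx":0,"dy":0,"dz":0,"roll":0},{"hand":0.4,"dx":0,"dy":0,"dz":0,"roll":0},{"hand":0.3,"dx":0,"dy":0,"dz":0,"roll":0},{"hand":0.3,"dx":0,"dy":0,"dz":0,"roll":0},{"hand":0.3,"dx":0,"dy":0,"dz":0,"roll":0}]' 90
python3 -c "
from h import *
print(sensors.observe())"
```

```text
time: 2.6
ee_pos: [0.5431, 0.0789, 0.1161]
ee_rot: [3.141, 0.001, 2.722]
ft_force: [-0.7, -0.2, 1.1]
width: 0.549
finger_force: 0.0
time: 3.0
ee_pos: [0.5439, 0.0777, 0.1025]
ee_rot: [3.141, 0.001, 2.72]
ft_force: [-0.0, 0.2, 1.1]
width: 0.549
finger_force: 0.0
time: 3.5
ee_pos: [0.5443, 0.078, 0.1036]
ee_rot: [3.14, 0.002, 2.72]
ft_force: [-2.2, 1.1, 5.8]
width: 0.384
finger_force: 88.9
{'time': 3.5, 'joint_positions': array([ 2.00833981e-02,  1.21098282e-01, -8.60779003e-02,  1.36118209e+00,
        5.13890992e-04,  4.41811654e-01]), 'qd': array([ 7.72229999e-04,  5.37385491e-04, -5.78026765e-04,  3.47373333e-04,
       -8.45355083e-04, -1.59802002e-05]), 'effort': array([-5.93931377e-01, -3.35306954e+01,  2.96374977e+01, -5.49245272e-01,
       -3.12721655e-01, -1.72303134e-02]), 'ee_pos': array([0.54426024, 0.07800526, 0.10362346]), 'ee_rot': array([3.14008565e+00, 1.98422092e-03, 2.71986353e+00]), 'ft_force': array([-2.17736924,  1.08872245,  5.8376801 ]), 'ft_torque': array([ 0.18190101,  0.30174192, -0.09099817]), 'finger_force': 88.9046573638916, 'width': 0.38366295645751125}
```

```bash
python3 -m creep '[{"hand":0.3,"dx":0,"dy":0,"dz":0.001,"roll":6},{"hand":0.3,"dx":0,"dy":0,"dz":0,"roll":6},{"hand":0.3,"dx":0,"dy":0,"dz":0,"roll":6},{"hand":0.3,"dx":0,"dy":0,"dz":0,"roll":6},{"hand":0.3,"dx":0,"dy":0,"dz":0,"roll":0}]'
cat > o.py <<'E'
from w import *
s=sensors.observe();print(s["time"],"yaw",np.degrees(s["ee_rot"][2]),"tq",s["ft_torque"],"F",s["ft_force"],"J",s["joint_positions"],"w",s["width"])
E
python3 o.py
```

```text
time: 4.0
ee_pos: [0.5442, 0.0779, 0.1036]
ee_rot: [3.141, 0.002, 3.139]
ft_force: [0.3, 1.3, 1.9]
width: 0.38
finger_force: 90.0
4.0 yaw 179.84630013333341 tq [ 0.0889 -0.1253  0.1798] F [0.3054 1.3098 1.858 ] J [ 0.02    0.1215 -0.0856  1.3618  0.0001  0.0227] w 0.37988883447421956
```

Run:
```python
from w import *
s,I,D,P=wcloud();cv2.imwrite("pics/w3.png",cv2.resize(I[180:340,160:360,::-1],None,fx=3,fy=3))
```

```text
(no output)
```

View pics/w3.png

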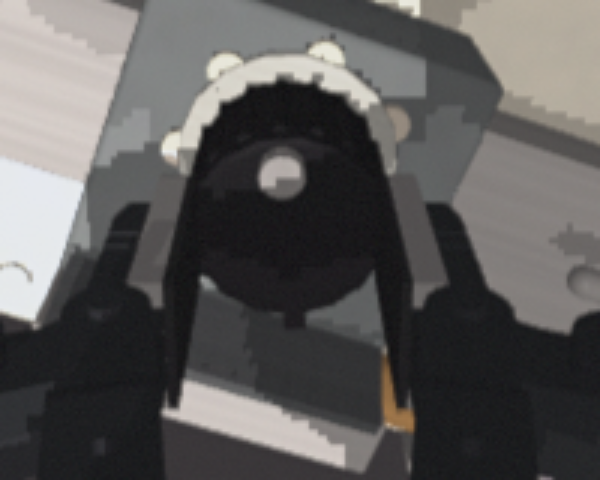

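The knob's dot at (282,175) is still "up" in the turned wrist view, so the knob followed the grip. I'll keep turning.

```bash
python3 -m creep '[{"hand":0.3,"dx":0,"dy":0,"dz":0,"roll":8},{"hand":0.3,"dx":0,"dy":0,"dz":0,"roll":8},{"hand":0.3,"dx":0,"dy":0,"dz":0,"roll":8},{"hand":0.3,"dx":0,"dy":0,"dz":0,"roll":8},{"hand":0.3,"dx":0,"dy":0,"dz":0,"roll":8}]'; python3 o.py
```

```text
time: 4.55
ee_pos: [0.5442, 0.0776, 0.1037]
ee_rot: [-3.14, 0.001, -2.443]
ft_force: [0.8, -0.1, 3.1]
width: 0.381
finger_force: 90.1
4.55 yaw -139.99534710335718 tq [ 0.125  -0.0946  0.0008] F [ 0.828  -0.0799  3.077 ] J [ 0.0198  0.1215 -0.0856  1.3619 -0.0002 -0.6784] w 0.38110685445614584
```

```bash
python3 -m creep '[{"hand":0.3,"dx":0,"dy":0,"dz":0,"roll":8},{"hand":0.3,"dx":0,"dy":0,"dz":0,"roll":8},{"hand":0.3,"dx":0,"dy":0,"dz":0,"roll":8},{"hand":0.3,"dx":0,"dy":0,"dz":0,"roll":8},{"hand":0.3,"dx":0,"dy":0,"dz":0,"roll":0}]'; python3 o.py
```

```text
time: 5.05
ee_pos: [0.5444, 0.0775, 0.1037]
ee_rot: [-3.139, 0.0, -1.89]
ft_force: [1.6, -0.6, 3.3]
width: 0.386
finger_force: 90.1
5.05 yaw -108.2943358478474 tq [ 0.0279 -0.1976  0.0253] F [ 1.5673 -0.5984  3.2856] J [ 0.0198  0.1216 -0.0855  1.3616 -0.0006 -1.2317] w 0.38614981783608904
```

```bash
python3 -m creep '[{"hand":0.3,"dx":0,"dy":0,"dz":0,"roll":6},{"hand":0.3,"dx":0,"dy":0,"dz":0,"roll":6},{"hand":0.3,"dx":0,"dy":0,"dz":0,"roll":6},{"hand":0.3,"dx":0,"dy":0,"dz":0,"roll":2},{"hand":0.3,"dx":0,"dy":0,"dz":0,"roll":2}]'; python3 o.py;  python3 -m creep '[{"hand":0.3,"dx":0,"dy":0,"dz":0,"roll":1.5},{"hand":0.3,"dx":0,"dy":0,"dz":0,"roll":0}]'; python3 o.py; python3 -m creep '[{"hand":0.3,"dx":0,"dy":0,"dz":0,"roll":1.5},{"hand":0.3,"dx":0,"dy":0,"dz":0,"roll":0}]'; python3 o.py
python3 - <<'E'
from w import *
s,I,D,P=wcloud();cv2.imwrite("pics/w4.png",cv2.resize(I[180:340,160:360,::-1],None,fx=3,fy=3))
E
```

```text
time: 5.55
ee_pos: [0.5445, 0.0774, 0.1037]
ee_rot: [-3.139, -0.001, -1.508]
ft_force: [1.9, 0.5, 3.2]
width: 0.379
finger_force: 90.1
5.55 yaw -86.39244069519391 tq [-0.0799 -0.3027 -0.0362] F [1.9216 0.5062 3.1878] J [ 0.0197  0.1216 -0.0855  1.3612 -0.0007 -1.6141] w 0.3792895293449851
time: 5.75
ee_pos: [0.5445, 0.0774, 0.1037]
ee_rot: [-3.139, -0.001, -1.48]
ft_force: [2.8, -1.4, 4.3]
width: 0.384
finger_force: 90.2
5.75 yaw -84.80492144795828 tq [-0.1604 -0.4906 -0.0049] F [ 2.8078 -1.4429  4.279 ] J [ 0.0197  0.1216 -0.0855  1.3613 -0.0007 -1.6418] w 0.3835521668686608
time: 5.95
ee_pos: [0.5445, 0.0775, 0.1036]
ee_rot: [-3.139, -0.001, -1.452]
ft_force: [3.4, -1.4, 4.4]
width: 0.383
finger_force: 90.3
5.95 yaw -83.19073250138736 tq [-0.3009 -0.7172 -0.003 ] F [ 3.3797 -1.3509  4.3622] J [ 0.0198  0.1216 -0.0855  1.3612 -0.0007 -1.6699] w 0.3828462182038477
```

View pics/w4.png

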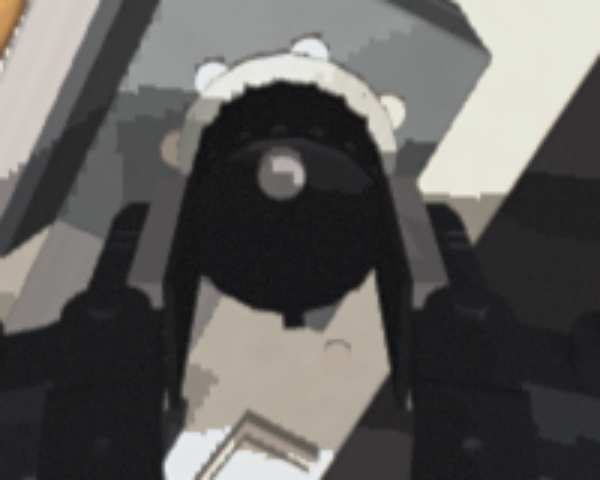

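The dot still sits at (282,175), so there was no slip. The turn so far is about 121°, and the stop isn't felt yet (tz≈0). I'll go on in small steps.

```bash
for i in 1; do python3 -m creep '[{"hand":0.3,"dx":0,"dy":0,"dz":0,"roll":1.5},{"hand":0.3,"dx":0,"dy":0,"dz":0,"roll":0}]'>/dev/null; python3 o.py;  python3 -m creep '[{"hand":0.3,"dx":0,"dy":0,"dz":0,"roll":1.5},{"hand":0.3,"dx":0,"dy":0,"dz":0,"roll":0}]' >/dev/null; python3 o.py; python3 -m creep '[{"hand":0.3,"dx":0,"dy":0,"dz":0,"roll":1.5},{"hand":0.3,"dx":0,"dy":0,"dz":0,"roll":0}]' >/dev/null; python3 o.py; done
```

```text
6.2 yaw -81.63089125282495 tq [-0.3831 -0.9422  0.0647] F [ 3.8611 -1.1708  4.7556] J [ 0.0198  0.1216 -0.0856  1.3612 -0.0007 -1.6971] w 0.3830313884163139
6.4 yaw -80.13065538942197 tq [-0.3317 -0.8987  0.0737] F [ 3.6043 -1.6553  4.9452] J [ 0.0198  0.1216 -0.0856  1.3612 -0.0006 -1.7233] w 0.3827102962791559
6.6 yaw -78.63050130023497 tq [-0.3577 -0.8742  0.0299] F [ 3.4547 -2.8483  4.2957] J [ 0.0198  0.1216 -0.0855  1.3612 -0.0006 -1.7495] w 0.3819442480231323
```

```bash
for i in 1; do python3 -m creep '[{"hand":0.3,"dx":0,"dy":0,"dz":0,"roll":1.5},{"hand":0.3,"dx":0,"dy":0,"dz":0,"roll":0}]'>/dev/null; python3 o.py;  python3 -m creep '[{"hand":0.3,"dx":0,"dy":0,"dz":0,"roll":1},{"hand":0.3,"dx":0,"dy":0,"dz":0,"roll":0}]' >/dev/null; python3 o.py; done
```

```text
6.8 yaw -77.2096567983515 tq [-0.2833 -0.9247 -0.3763] F [ 4.0726 -1.1055  4.6487] J [ 0.0197  0.1216 -0.0856  1.3612 -0.0005 -1.7744] w 0.3811566440810572
7.0 yaw -76.28423352002045 tq [-0.2913 -0.8642 -0.6147] F [ 3.072  -1.351   4.5849] J [ 0.0196  0.1216 -0.0855  1.3612 -0.0003 -1.7906] w 0.3852677852933313
```

Stop felt (tz −0.61, about 0.07 rad into the spring). I'll relax it and then slide along (0.342, 0.940).

```bash
python3 -m creep '[{"hand":0.3,"dx":0,"dy":0,"dz":0,"roll":-2},{"hand":0.3,"dx":0,"dy":0,"dz":0,"roll":-2},{"hand":0.3,"dx":0,"dy":0,"dz":0,"roll":0},{"hand":0.3,"dx":0,"dy":0,"dz":0,"roll":0}]' >/dev/null; python3 o.py
python3 -m creep '[{"hand":0.3,"dx":0.0017,"dy":0.0047,"dz":0,"roll":0},{"hand":0.3,"dx":0.0017,"dy":0.0047,"dz":0,"roll":0},{"hand":0.3,"dx":0,"dy":0,"dz":0,"roll":0},{"hand":0.3,"dx":0,"dy":0,"dz":0,"roll":0}]'; python3 o.py
python3 - <<'E'
from h import *
I,D=optics.grab_frame("scene");a=cv2.resize(I[180:300,220:340,::-1],None,fx=5,fy=5,interpolation=cv2.INTER_CUBIC);cv2.imwrite("pics/s5.png",a)
E
```

```text
7.4 yaw -80.16857647995852 tq [-0.3901 -0.9251 -0.0531] F [ 3.585  -2.3148  5.9734] J [ 0.0198  0.1216 -0.0855  1.3612 -0.0006 -1.7226] w 0.38112447771475494
time: 7.8
ee_pos: [0.548, 0.087, 0.1036]
ee_rot: [-3.139, -0.001, -1.399]
ft_force: [4.3, -0.9, 5.4]
width: 0.381
finger_force: 90.4
7.8 yaw -80.15761547879035 tq [-0.305  -0.9212 -0.0481] F [ 4.3001 -0.8918  5.4198] J [ 0.0369  0.1339 -0.072   1.3623 -0.0007 -1.7057] w 0.38137933939093055
```

View pics/s5.png

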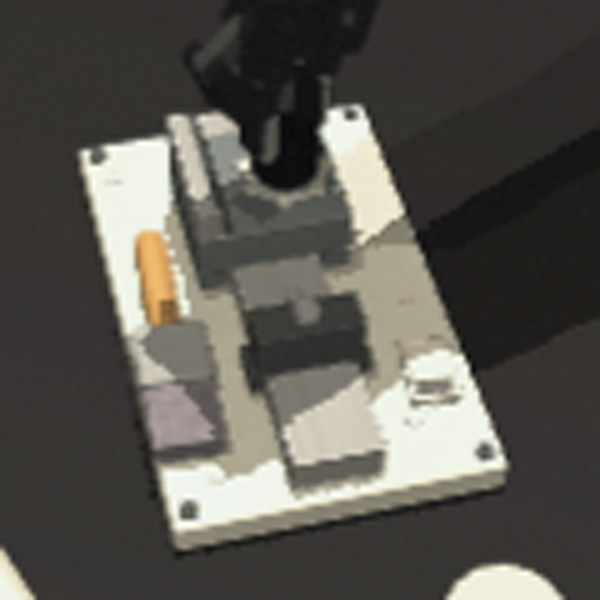

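The carriage face is at about row 270 and the stop block's near edge at about row 300; the screw is in shadow. I'll feel forward in 1 mm rows.

```bash
cat > f.py <<'E'
from w import *
s=sensors.observe();u=np.array([.342,.94]);print(s["time"],"s",1e3*((s["ee_pos"][:2]-[.5445,.0775])@u),"Fu",s["ft_force"][:2]@u,"tz",s["ft_torque"][2],"tlat",s["ft_torque"][:2])
E
python3 -m creep '[{"hand":0.3,"dx":0.00034,"dy":0.00094,"dz":0,"roll":0},{"hand":0.3,"dx":0.00034,"dy":0.00094,"dz":0,"roll":0},{"hand":0.3,"dx":0.00034,"dy":0.00094,"dz":0,"roll":0},{"hand":0.3,"dx":0.00034,"dy":0.00094,"dz":0,"roll":0}]' >/dev/null; python3 f.py
python3 -m creep '[{"hand":0.3,"dx":0.00034,"dy":0.00094,"dz":0,"roll":0},{"hand":0.3,"dx":0.00034,"dy":0.00094,"dz":0,"roll":0},{"hand":0.3,"dx":0.00034,"dy":0.00094,"dz":0,"roll":0}]' >/dev/null; python3 f.py
```

```text
8.25 s 13.094760471343726 Fu -1.3939289652201559 tz 0.03594830914088556 tlat [-0.7201 -0.7661]
8.55 s 16.083440415698476 Fu -1.9014514583367694 tz 0.057658018060562415 tlat [-0.7915 -0.7518]
```

```bash
python3 -m creep '[{"hand":0.3,"dx":0.00034,"dy":0.00094,"dz":0,"roll":0},{"hand":0.3,"dx":0.00034,"dy":0.00094,"dz":0,"roll":0}]' >/dev/null; python3 f.py
python3 - <<'E'
from w import *
s,I,D,P=wcloud();u=np.array([.342,.94]);x=np.array([.94,-.342])
q=P[...,:2]-[.5445,.0775];a=q@u*1e3;b=q@x*1e3;z=P[...,2]*1e3
I2,D2=optics.grab_frame("top");Q=cloud("top",D2)
for n,C,DD in(("w",P,D),("t",Q,D2)):
    q=C[...,:2]-[.5445,.0775];a=q@u*1e3;b=q@x*1e3;z=C[...,2]*1e3
    for lo in range(40,120,4):
        m=(DD>0)&(a>=lo)&(a<lo+4)&(abs(b-15)<3);m2=(DD>0)&(a>=lo)&(a<lo+4)&(abs(b-15)>8)&(abs(b-15)<20)
        print(n,lo,m.sum(),np.round(np.percentile(z[m],[20,80]),0) if m.any() else "",np.round(np.median(z[m2]),0) if m2.any() else "")
cv2.imwrite("pics/w6.png",I[...,::-1])
E
```

```text
8.75 s 18.063023514885113 Fu -2.30448657191287 tz 0.029299289622613807 tlat [-0.7663 -0.8029]
w 40 0  156.0
w 44 0  161.0
w 48 0  158.0
w 52 0  71.0
w 56 0  70.0
w 60 0  
w 64 0  
w 68 0  
w 72 0  43.0
w 76 0  43.0
w 80 0  43.0
w 84 0  43.0
w 88 0  43.0
w 92 0  43.0
w 96 0  43.0
w 100 0  46.0
w 104 0  47.0
w 108 0  
w 112 0  
w 116 0  
t 40 7 [558. 562.] 566.0
t 44 5 [559. 561.] 567.0
t 48 8 [556. 560.] 568.0
t 52 6 [559. 562.] 569.0
t 56 6 [557. 561.] 568.0
t 60 5 [557. 561.] 566.0
t 64 5 [554. 557.] 537.0
t 68 1 [553. 553.] 
t 72 0  
t 76 0  
t 80 0  
t 84 0  
t 88 0  
t 92 0  
t 96 0  
t 100 0  
t 104 0  
t 108 0  
t 112 0  
t 116 0
```

Run:
```python
from w import *
D2=np.load("top0.npy");Q=cloud("top",D2);u=np.array([.342,.94]);x=np.array([.94,-.342])
q=Q[...,:2]-[.5440,.0757];a=q@u*1e3;b=q@x*1e3;z=Q[...,2]*1e3
for lo in range(30,120,3):
    m=(a>=lo)&(a<lo+3)&(abs(b-15)<3);m2=(a>=lo)&(a<lo+3)&(abs(b-15)>8)&(abs(b-15)<20)
    print(lo,np.round(np.sort(z[m])),np.round(np.median(z[m2])) if m2.any() else "")
```

```text
30 [63. 74.] 69.0
33 [68. 70.] 71.0
36 [70. 70.] 71.0
39 [] 67.0
42 [46.] 44.0
45 [39. 40. 43.] 43.0
48 [37. 43.] 41.0
51 [41. 42.] 41.0
54 [42. 45.] 41.0
57 [42. 43.] 41.0
60 [45.] 42.0
63 [40. 42.] 42.0
66 [39. 40.] 43.0
69 [41. 43. 44.] 42.0
72 [40. 43.] 41.0
75 [42. 43. 44.] 42.0
78 [41. 43. 65.] 41.0
81 [40. 54. 60. 60.] 41.0
84 [40. 55. 57.] 41.0
87 [60.] 42.0
90 [52. 60. 61.] 41.0
93 [57. 60.] 45.0
96 [60. 61.] 41.0
99 [56. 62. 63. 71.] 41.0
102 [57. 72.] 61.0
105 [64. 68. 74.] 72.0
108 [70. 75. 77.] 70.0
111 [71. 74. 76. 80.] 72.0
114 [77. 82.] 72.0
117 [78. 79. 80.] 70.0
```

The first depth picture puts the screw tip 79–81 mm ahead of the knob axis, so travel is about 40 mm; now at 18.

```bash
python3 -m creep '[{"hand":0.3,"dx":0.001,"dy":0.0028,"dz":0,"roll":0},{"hand":0.3,"dx":0.001,"dy":0.0028,"dz":0,"roll":0},{"hand":0.3,"dx":0.001,"dy":0.0028,"dz":0,"roll":0},{"hand":0.3,"dx":0.001,"dy":0.0028,"dz":0,"roll":0},{"hand":0.3,"dx":0,"dy":0,"dz":0,"roll":0}]' >/dev/null; python3 f.py
python3 -m creep '[{"hand":0.3,"dx":0.00034,"dy":0.00094,"dz":0,"roll":0},{"hand":0.3,"dx":0.00034,"dy":0.00094,"dz":0,"roll":0},{"hand":0.3,"dx":0.00034,"dy":0.00094,"dz":0,"roll":0}]' >/dev/null; python3 f.py
python3 -m creep '[{"hand":0.3,"dx":0.00034,"dy":0.00094,"dz":0,"roll":0},{"hand":0.3,"dx":0.00034,"dy":0.00094,"dz":0,"roll":0}]' >/dev/null; python3 f.py
```

```text
9.35 s 30.56430451324593 Fu -0.621082432271493 tz -0.04738950506066311 tlat [-0.5526 -0.9379]
9.65 s 32.95054111079391 Fu -1.9138129114189817 tz 0.0004583137544633062 tlat [-0.7929 -0.7948]
9.85 s 34.92226180803185 Fu -1.810401270926862 tz 0.0238760826058997 tlat [-0.7656 -0.8062]
```

```bash
python3 -m creep '[{"hand":0.3,"dx":0.00034,"dy":0.00094,"dz":0,"roll":0},{"hand":0.3,"dx":0,"dy":0,"dz":0,"roll":0}]' >/dev/null; python3 f.py
python3 -m creep '[{"hand":0.3,"dx":0.00034,"dy":0.00094,"dz":0,"roll":0},{"hand":0.3,"dx":0,"dy":0,"dz":0,"roll":0}]' >/dev/null; python3 f.py
```

```text
10.05 s 36.11926761808832 Fu -2.1963540405820856 tz -0.017992114392258056 tlat [-0.6964 -0.8803]
10.25 s 37.08184981817336 Fu -1.7684508987064889 tz 0.028767188804125578 tlat [-0.733  -0.8635]
```

```bash
python3 -m creep '[{"hand":0.3,"dx":0.0002,"dy":0.0005,"dz":0,"roll":0},{"hand":0.3,"dx":0,"dy":0,"dz":0,"roll":0}]' >/dev/null; python3 f.py
python3 -m creep '[{"hand":0.3,"dx":0.0002,"dy":0.0005,"dz":0,"roll":0},{"hand":0.3,"dx":0,"dy":0,"dz":0,"roll":0}]' >/dev/null; python3 f.py
```

```text
10.45 s 37.5339295930478 Fu -0.8393594805688218 tz 0.030805197503559166 tlat [-0.7307 -0.8698]
10.65 s 38.07908969694399 Fu -2.47458283417953 tz 0.03676797182666222 tlat [-0.7112 -0.8316]
```

```bash
python3 -m creep '[{"hand":0.3,"dx":0.0002,"dy":0.0005,"dz":0,"roll":0},{"hand":0.3,"dx":0,"dy":0,"dz":0,"roll":0}]' >/dev/null; python3 f.py
python3 -m creep '[{"hand":0.3,"dx":0.0002,"dy":0.0005,"dz":0,"roll":0},{"hand":0.3,"dx":0,"dy":0,"dz":0,"roll":0}]' >/dev/null; python3 f.py
```

```text
10.85 s 38.605496250651434 Fu -1.0398262309516015 tz -0.008577016301409002 tlat [-0.7294 -0.8243]
11.05 s 39.160290384138555 Fu -0.8356375308602597 tz -0.01928090295943203 tlat [-0.7212 -0.8224]
```

```bash
python3 -m creep '[{"hand":0.3,"dx":0.0002,"dy":0.0005,"dz":0,"roll":0},{"hand":0.3,"dx":0,"dy":0,"dz":0,"roll":0}]' >/dev/null; python3 f.py
```

```text
11.25 s 39.67627141277287 Fu -1.4303713886647473 tz -0.019962489278446533 tlat [-0.7101 -0.7874]
```

```bash
python3 -m creep '[{"hand":0.3,"dx":0.0002,"dy":0.0005,"dz":0,"roll":0},{"hand":0.3,"dx":0,"dy":0,"dz":0,"roll":0}]' >/dev/null; python3 f.py
```

```text
11.45 s 40.23621225344029 Fu -2.5818822905609187 tz 0.003756985818118772 tlat [-0.7195 -0.837 ]
```

```bash
python3 -m creep '[{"hand":0.3,"dx":0.0002,"dy":0.0005,"dz":0,"roll":0},{"hand":0.3,"dx":0,"dy":0,"dz":0,"roll":0}]' >/dev/null; python3 f.py
```

```text
11.65 s 40.76465503022301 Fu -2.1696711606374226 tz -0.011819084442460982 tlat [-0.7013 -0.8154]
```

```bash
python3 -m creep '[{"hand":0.3,"dx":0.0002,"dy":0.0005,"dz":0,"roll":0},{"hand":0.3,"dx":0,"dy":0,"dz":0,"roll":0}]' >/dev/null; python3 f.py
```

```text
11.85 s 41.158695198814335 Fu -2.394292590718437 tz -0.01643778683303722 tlat [-0.8011 -0.7614]
```

```bash
python3 -m creep '[{"hand":0.3,"dx":0.0002,"dy":0.0005,"dz":0,"roll":0},{"hand":0.3,"dx":0,"dy":0,"dz":0,"roll":0}]' >/dev/null; python3 f.py
```

```text
12.05 s 41.278163656400025 Fu -3.104094886257932 tz 0.01222401605960274 tlat [-0.9645 -0.6472]
```

```bash
python3 -m creep '[{"hand":0.3,"dx":0.0002,"dy":0.0005,"dz":0,"roll":0},{"hand":0.3,"dx":0,"dy":0,"dz":0,"roll":0}]' >/dev/null; python3 f.py
```

```text
12.25 s 41.411364844970635 Fu -4.584903248783239 tz 0.04151756391971485 tlat [-1.1685 -0.6049]
```

Contact is clear: the arm's advance stalled and the force rose to about 4.5 N. Letting go and lifting clear.

```bash
python3 -m creep '[{"hand":0.52,"dx":0,"dy":0,"dz":0,"roll":0},{"hand":0.52,"dx":0,"dy":0,"dz":0,"roll":0},{"hand":0.52,"dx":0,"dy":0,"dz":0,"roll":0}]'
python3 -m creep '[{"hand":0.52,"dx":0,"dy":0,"dz":0.01,"roll":0},{"hand":0.52,"dx":0,"dy":0,"dz":0.02,"roll":0},{"hand":0.52,"dx":0,"dy":0,"dz":0.04,"roll":0},{"hand":0.52,"dx":0,"dy":0,"dz":0.04,"roll":0},{"hand":0.52,"dx":0,"dy":0,"dz":0,"roll":0}]'
python3 - <<'E'
from w import *
s,I,D,P=wcloud();cv2.imwrite("pics/w7.png",cv2.resize(I[60:300,120:440,::-1],None,fx=2.4,fy=2.4,interpolation=cv2.INTER_CUBIC))
E
```

```text
time: 12.55
ee_pos: [0.5562, 0.1188, 0.1011]
ee_rot: [3.137, 0.001, -1.399]
ft_force: [-0.5, 0.6, -0.8]
width: 0.52
finger_force: 0.0
time: 13.05
ee_pos: [0.5613, 0.119, 0.221]
ee_rot: [-3.129, -0.001, -1.399]
ft_force: [-0.2, -0.3, 0.9]
width: 0.524
finger_force: 0.0
```

View pics/w7.png

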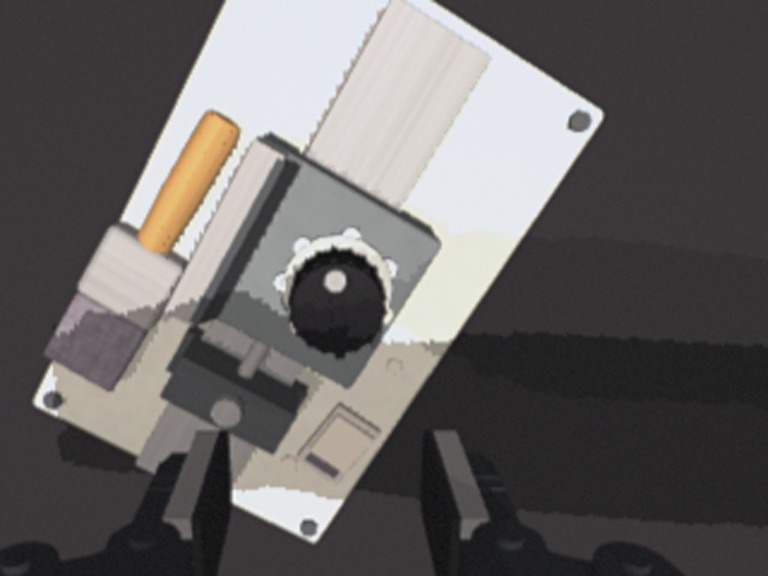

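The picture shows the carriage face meeting the set screw tip at about (265,345). The knob dot is at (335,280), still where the turn left it, and the other things are in place.

```bash
python3 -c "
from bench import env
print(env.close_job())"
```

```text
the job is handed in; nothing more can be done
None
```

The job is handed in, though the judge returned no verdict: I broke the knob loose, backed it off to its stop, slid the carriage about 41 mm until it met the set screw at about 4.5 N, let go and lifted clear.

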